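# Locate a mould half against the stops of a locating jig

### The job

Take the aluminium mould half out of its wooden cradle, set it down on the jig's steel plate clear of both stops, press it down firmly and let go of it. Then take or push it another way, keeping it flat on the plate: slide it squarely against the low brass side rail first, and then along it until its end is fully home against the tall blue end stop. Leave it there, touching both stops, and do not disturb the burr stand, the solder tin or the loupe.

Things in the scene. Friction and masses are not known exactly. Their poses are not given: they have to be found in the camera images.
- mould: Loose aluminium mould half, a plain block 40 (x) x 60 (y) x 32 (z) mm, about 0.2 kg, with a dark ring and two brass dots drawn on its top. Origin: centre of its underside; z up. It starts upright in the cradle, its long y axis along the cradle's. Either end may finish against the end stop. While it slides on the plate keep the load on it light, downward and against the rail (a few N): pressed hard it binds by friction.
- cradle: Fixed wooden cradle; origin: centre of its underside on the worktop, z up. Floor 6 mm thick on which the mould rests. Two cheeks, 8 mm thick, 52 mm long (along y) and 36 mm high, stand along the mould's long sides with 3 mm play each (inner faces at x = -23 and +23 mm), nearly hiding them; both ends (y) are open and the mould stands 4 mm out of the cheeks at each end. So the mould can be gripped only across its 60 mm length there, and lifts straight up.
- jig: Fixed locating jig; origin: centre of its underside on the worktop, z up. All the jig's parts share this frame and turn with it. Over all 130 (x) x 150 (y) mm.
- rest_plate: The jig's flat steel plate, the primary face: 130 (x) x 150 (y) mm, its top 12 mm above the worktop. Same origin and axes as the jig. A firm press on it is about 10 to 20 N (more than 8 N, the mould's weight included, held for 0.2 s).
- side_rail: Low straight brass side rail on the plate, 10 mm wide and only 7 mm high above the plate. Its working face looks to jig -x and lies at x = +35 mm, from y = -45 to +55 mm in the jig's frame (the body has the jig's origin and axes). The mould's long side comes against it by sliding to jig +x; fingers that grip across the long sides can pass above it.
- end_stop: Tall blue end stop on the plate, 42 mm high above the plate (higher than the mould), 50 mm wide. Its working face looks to jig +y and lies at y = -50 mm, from x = -10 to +40 mm in the jig's frame (the body has the jig's origin and axes). The mould's end comes against it by sliding to jig -y; no finger fits between.
- home (a point): Where the mould's origin (underside centre) lies when it is home against both stops: jig frame (15, -20, 12) mm, axes as the jig's. The mould's y axis is then along the jig's y, either way round.
- plate_centre (a point): Centre of the plate's top face, axes as the jig's. The mould set down about 7 mm to jig -x and 20 mm to jig +y of it is 22 mm clear of the side rail and 40 mm clear of the end stop.
- burr_stand: Bystander: round wooden stand full of dark burrs, 64 mm across, 50 mm high, beyond the jig at its +x side. Origin: centre of its underside.
- solder_tin: Bystander: small round pale tin, 49 mm across, 20 mm high, at the jig's -x side. Origin: centre of its underside.
- loupe: Bystander: folding magnifier, 28 x 69 x 14 mm, behind the end stop at the jig's -y side. Origin: centre of its underside.
Mind the look-alikes: they are no part of the job. Of the things like the mould, leave any that is orange; of the rest the smaller one is meant.

How it is judged:
By the outcome, as a careful person would: the job done as asked, in the order asked, and still so for the second after the job is handed in, with the robot touching nothing.
It also fails if it takes over 72 s, if anything falls off the work surface, if the arm or the gripper's body presses on something with over 40 N, if the wrist force passes 120 N, or if a joint passes its speed limit or range.

### The arm

A 7-joint arm with a two-finger parallel gripper is mounted at the origin on a cart in front of the work surface, level with it; the furniture and walls round the work are solid. World frame = base frame: x ahead of the robot, y to its left, z up, the work surface at z = 0. Lengths are in m, angles in rad, forces in N, time in s.
With the tool pointing down it reaches from about 0.425 to 0.875 m from the base axis. Payload 8.4 kg.
Tool frame: the origin (TCP) lies at the centre of the arm's flange, where the gripper is bolted on; the fingertips stand 173 mm ahead of it and the grasp point (between the pads) lies 155 mm ahead of it (arm.pinch_z is the distance from the TCP to the grasp point, in m); z points along the fingers, y is the direction in which the jaws open and shut (so a half turn about z gives the same grasp; the last joint's range is limited). The gripper opens to 85 mm and grips with 20 to 120 N. Pads are 22 mm wide; open, the fingers measure 114 mm over their backs; the gripper's body (76 mm by 85 mm) begins 54 mm behind the grasp point. The pads swing forward as they close: fully open they stand 13 mm farther back than shut.
Start: joints at [1.07, 0.333, 0.04, 1.465, -0.013, 1.343, -0.059], TCP at [0.254, -0.598, 0.405] pointing down, gripper open.
Joint ranges: [-2.58, 2.58], [-0.38, 2.09], [-1.3, 1.39], [0.25, 2.4], [-1.5, 4.64], [0.08, 2.09], [-2.65, 2.65]. Speed limits (rad/s): [2.22, 2.22, 2.79, 2.79, 3.14, 3.14, 3.14].

### API

Orientations are given as a unit quaternion [x, y, z, w].
In Python, from station import arm gives the robot as it stands. The module is installed in compiled form; this text tells all that it offers.
- The arm moves only by the shell command python3 -m crank 'ROWS' [OPENING] [FORCE]. ROWS is JSON, a list of rows, each an object of numbers: "x", "y", "z": the shift along the tool's x, y, z in m; "roll": the turn about the tool's z in degrees. A call has 1 to 12 rows; each row shifts and turns the pose as measured when the row begins, along the tool's axes as they then stand; what a row does not reach is not made up. A row lasts 1/12 s, in which the tool goes at most 41.7 mm and 7.16 degrees, less where a joint would pass 70% of its speed; a pose out of reach is approached as far as the arm can. A call with a gripper value outside its range is refused whole. OPENING is the opening, from 0 (shut) to 1 (fully open), set as the call begins (- or left out, the last holds). The fingers move at their own pace and stop on an object; FORCE is the grip in N (left out, the last holds). Time passes only in rows, so rows that do not move let the fingers close. It gives the time, the measured TCP pose, the force and the opening at its end, in the units of the state.
- arm.sense(): the state, without advancing time (a new reading comes with each control period).
- arm.capture(name): name is "side" or "top"; returns the picture (480x640x3 uint8, red, green, blue); there is no depth.
- arm.camera_info(name): a dict with "fx", "fy", "cx", "cy" (pixels), "view" (4x4, takes a point from world to camera coordinates). Camera axes: x right, y up, looking along -z (the intrinsics and any distortion apply to the point x, -y, -z); pixel columns grow to the right and rows downward; lengths in m; the calibration is good to about 2 mm. A picture is of the moment at which its call begins. camera_info takes no time and is no camera call.
- arm.close_job(): hands the job in, once; it reports no verdict.
The state is a dict: "t": time; "joint_positions": joint angles; "joint_velocities": joint speeds; "tau": joint torques, N m; "position": TCP position; "tcp_rot": TCP orientation; "ft_force": force on the tool from outside, world axes, zero at the start; "ft_torque": the same for the moment, N m; "width": opening from 0.0 (shut) to 1.0 (fully open).
Only numpy, scipy, OpenCV 4.12 (cv2) and the standard library are available. Lean on these libraries where they do the work, as an engineer would, in place of code of your own. Each camera call takes 0.05 s, during which the arm holds its last target.

## Working session

There is one attempt and no reset: what is moved stays moved. The work goes in short steps, Python scripts to look and compute and a shell command to move; the robot and the scene stay as the last step left them, time stands still between calls to the robot, and variables do not carry over. Pictures are saved under pics/ and viewed, and the job is handed in when it is done.

```bash
mkdir -p pics; ls; python3 - <<'E'
from station import arm
import cv2,numpy as np
s=arm.sense()
print(s['t'],s['position'],s['tcp_rot'],s['ft_force'],s['width'],arm.pinch_z)
for n in ['side','top']:
    im=arm.capture(n); cv2.imwrite(f'pics/{n}0.png',im[...,::-1])
    ci=arm.camera_info(n); print(n,{k:(np.round(v,4).tolist() if hasattr(v,'__len__') and not isinstance(v,str) else v) for k,v in ci.items()})
E
```

```text
pics
0.0 [ 0.25410458 -0.5980858   0.40384866] [ 9.79893029e-01  1.99522008e-01 -2.10320134e-04 -7.59220675e-04] [-0.63680836  0.31239001 -0.16646663] 0.9977658539636863 0.1547
side {'fx': 466.1594550617047, 'fy': 466.1594550617047, 'cx': 317.33367496723065, 'cy': 236.74569720602628, 'view': [[-0.978, -0.2072, -0.0236, 0.3872], [0.0928, -0.5337, 0.8406, -0.2546], [-0.1867, 0.8199, 0.5412, -0.7084], [0.0, 0.0, 0.0, 1.0]]}
top {'fx': 596.5032212701016, 'fy': 596.5032212701016, 'cx': 332.7015079132502, 'cy': 232.26003859454292, 'view': [[-0.0292, -0.9996, 0.0057, -0.2856], [0.9974, -0.0287, 0.0668, -0.4837], [-0.0666, 0.0076, 0.9978, -1.11], [0.0, 0.0, 0.0, 1.0]]}
```

View pics/side0.png

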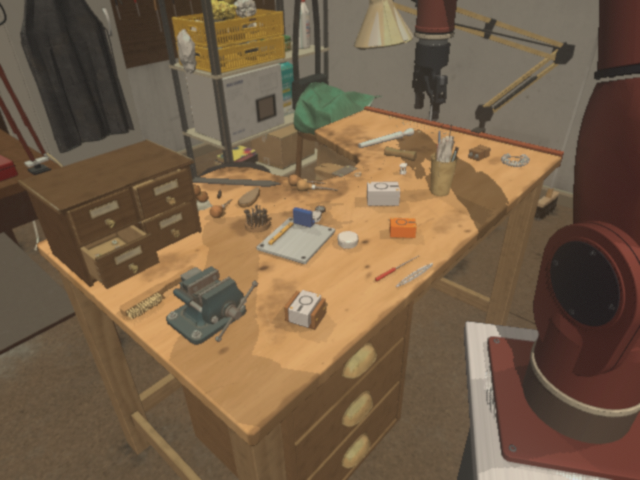

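View pics/top0.png

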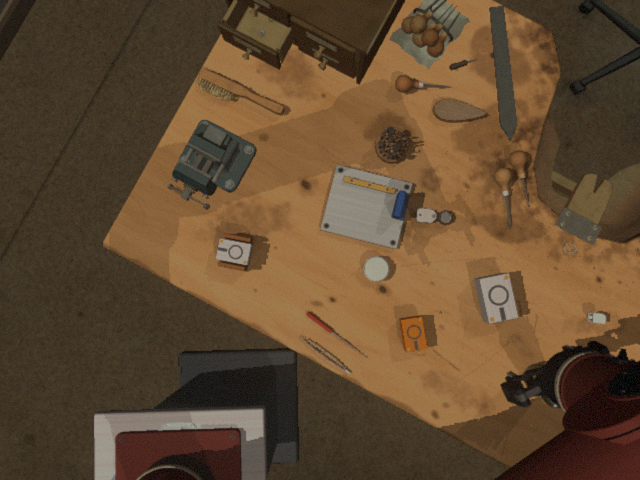

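Candidates (top view): a silver block in the cradle (235,252), a bigger silver block (498,298), and an orange block (413,334). The one at (235,252) is the smaller non-orange block and sits in the wooden cradle. I'll confirm with a crop.

```bash
python3 - <<'E'
import cv2,numpy as np
t=cv2.imread('pics/top0.png'); s=cv2.imread('pics/side0.png')
R=lambda im,f:cv2.resize(im,None,fx=f,fy=f,interpolation=cv2.INTER_CUBIC)
a=R(t[225:275,205:265],6); b=R(s[285:335,280:340],6)
cv2.imwrite('pics/crop_m.png',np.hstack([a,b]))
cv2.imwrite('pics/crop_j.png',R(t[155:290,310:460],4))
E
```

```text
(no output)
```

View pics/crop_m.png

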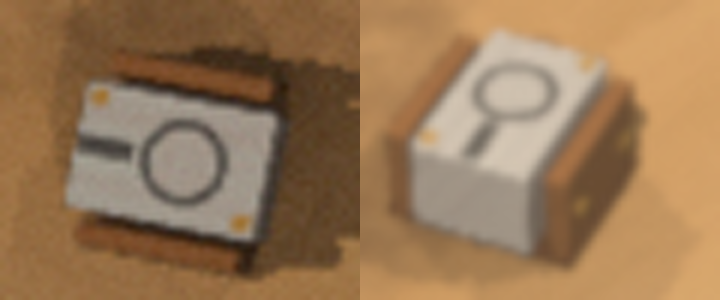

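View pics/crop_j.png

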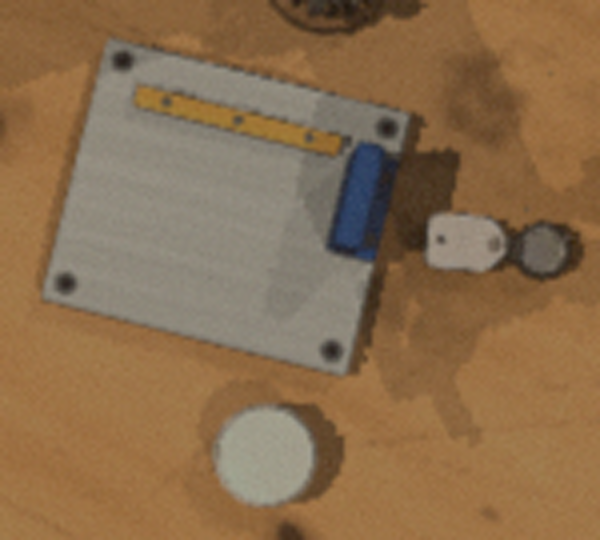

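```bash
cat > h.py <<'E'
import cv2,numpy as np
from station import arm
def ray(n,uv,z):
    c=arm.camera_info(n); V=np.array(c['view']); R=V[:3,:3]; o=-R.T@V[:3,3]
    u,v=uv; d=R.T@np.array([(u-c['cx'])/c['fx'],-(v-c['cy'])/c['fy'],-1.])
    return (o+d*(z-o[2])/d[2])
def proj(n,p):
    c=arm.camera_info(n); V=np.array(c['view']); q=V[:3,:3]@np.array(p)+V[:3,3]
    return np.array([c['cx']+c['fx']*q[0]/-q[2], c['cy']-c['fy']*q[1]/-q[2]])
def biggest(m,roi):
    M=np.zeros_like(m); x0,y0,x1,y1=roi; M[y0:y1,x0:x1]=m[y0:y1,x0:x1]
    cs,_=cv2.findContours(M,cv2.RETR_EXTERNAL,cv2.CHAIN_APPROX_NONE)
    return max(cs,key=cv2.contourArea)
def worldrect(n,c,z):
    P=np.array([ray(n,p,z)[:2] for p in c[:,0,:]]) # contour of pixel centres
    r=cv2.minAreaRect((P*1000).astype(np.float32))
    return r,cv2.boxPoints(r)
E
python3 - <<'E'
from h import *
t=cv2.imread('pics/top0.png'); hsv=cv2.cvtColor(t,cv2.COLOR_BGR2HSV)
print('mould px',hsv[255,225],hsv[235,226],'plate',hsv[200,360],hsv[205,380], 'wood',hsv[230,290],'cradleend',hsv[258,250])
m=((hsv[...,1]<70)&(hsv[...,2]>110)).astype(np.uint8)*255
m=cv2.morphologyEx(m,cv2.MORPH_CLOSE,np.ones((3,3)))
c=biggest(m,(205,225,265,275)); print('mould',worldrect('top',c,.038))
p=((hsv[...,1]<80)&(hsv[...,2]>60)).astype(np.uint8)*255
c=biggest(p,(315,155,420,252)); print('plate',worldrect('top',c,.012))
b=cv2.inRange(hsv,(105,120,40),(130,255,255)); c=biggest(b,(380,180,420,225)); print('blue top',worldrect('top',c,.054))
y=cv2.inRange(hsv,(15,130,100),(30,255,255)); c=biggest(y,(335,170,400,200)); print('rail',worldrect('top',c,.019))
vis=t.copy(); vis[m>0]=(0,0,255); vis[p>0]=(vis[p>0]//2+np.array([0,127,0],np.uint8)); cv2.imwrite('pics/mask.png',cv2.resize(vis[150:300,200:430],None,fx=3,fy=3))
E
```

```text
mould px [ 17  34 157] [ 14 186 122] plate [ 20  32 144] [ 21  31 141] wood [ 15 147 156] cradleend [14 89 66]
mould (((443.87567138671875, -113.9482421875), (58.81358337402344, 39.094322204589844), 77.5440673828125), array([[ 418.4459 , -138.44676],
       [ 456.62003, -146.87897],
       [ 469.30545,  -89.44972],
       [ 431.13132,  -81.01752]], dtype=float32))
plate (((523.8165893554688, -364.860595703125), (150.27767944335938, 130.35414123535156), 74.06410217285156), array([[ 440.51407, -419.21667],
       [ 565.85864, -455.00696],
       [ 607.11914, -310.50452],
       [ 481.77454, -274.71423]], dtype=float32))
blue top (((521.8296508789062, -422.4443359375), (11.560059547424316, 47.03158187866211), 73.93833923339844), array([[ 497.63263, -421.49258],
       [ 542.8283 , -434.5049 ],
       [ 546.0267 , -423.3961 ],
       [ 500.831  , -410.38376]], dtype=float32))
rail (((563.3370361328125, -370.99334716796875), (98.40345764160156, 9.279417037963867), 74.22294616699219), array([[ 545.49445, -417.08   ],
       [ 554.42426, -419.603  ],
       [ 581.1796 , -324.9067 ],
       [ 572.2498 , -322.3837 ]], dtype=float32))
```

View pics/mask.png

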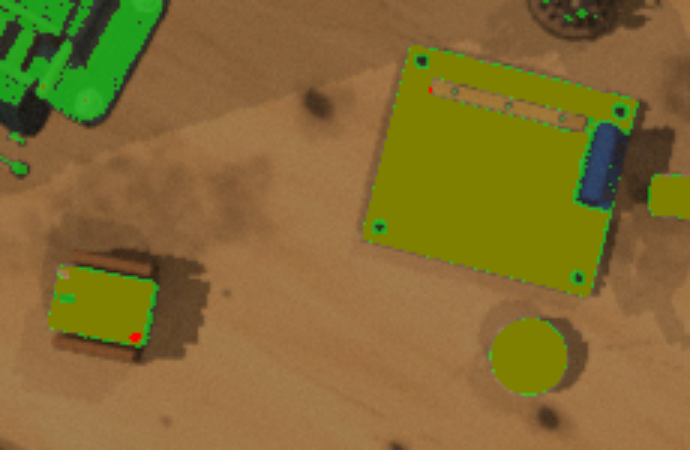

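```bash
cat >> h.py <<'E'
def go(x,y,z,th):
    """shift in tool axes from the present pose to the target (m, deg)"""
    from scipy.spatial.transform import Rotation as Ro
    s=arm.sense(); R=Ro.from_quat(s['tcp_rot']).as_matrix(); th0=np.degrees(np.arctan2(R[1,0],R[0,0]))
    d=R.T@(np.array([x,y,z])-s['position'])
    print('t %.2f pos %s th %.2f tilt %.2f F %s w %.3f | shift mm %s roll %.2f'%(s['t'],np.round(s['position']*1000,1),th0,np.degrees(np.arccos(-R[2,2])),np.round(s['ft_force'],1),s['width'],np.round(d*1000,1),((th0-th+180)%360)-180))
C=np.array([.5237,-.3649]); PSI=np.radians(-15.9)
def jig(x,y): # mm -> world m
    c,s_=np.cos(PSI),np.sin(PSI); return C+np.array([c*x-s_*y,s_*x+c*y])/1000
def inv(p):
    c,s_=np.cos(PSI),np.sin(PSI); d=(np.array(p)-C)*1000; return np.array([c*d[0]+s_*d[1],-s_*d[0]+c*d[1]])
E
python3 - <<'E'
from h import *
print('ring top',ray('top',(235.5,252.2),.038),'side',ray('side',(305.8,300.2),.038))
s=cv2.imread('pics/side0.png'); hsv=cv2.cvtColor(s,cv2.COLOR_BGR2HSV)
for n,p in [('corners',[(jig(a,b)) for a in(-65,65) for b in(-75,75)])]:
    print([np.round(proj('side',[q[0],q[1],.012]),1).tolist() for q in p])
for p,z in [((393,146),.05),((376,268),.02),((427,215),.014),((446,217),.014)]: print(np.round(inv(ray('top',p,z)[:2]),1))
vis=s.copy()
pts=[proj('side',[*jig(a,b),.012]) for a,b in [(-65,-75),(65,-75),(65,75),(-65,75)]]
big=cv2.resize(vis[190:275,245:375],None,fx=6,fy=6,interpolation=cv2.INTER_CUBIC)
for q in pts: cv2.circle(big,tuple(int(v) for v in (q-[245,190]+.5)*6),3,(0,0,255),-1)
cv2.imwrite('pics/sidejig.png',big)
go(.4439,-.1139,.404,-12.46)
E
```

```text
ring top [ 0.44205245 -0.11865515  0.038     ] side [ 0.44216245 -0.119008    0.038     ]
[[335.0, 228.4], [304.8, 261.1], [288.9, 216.7], [255.4, 246.5]]
[116.  -19.6]
[-109.9  -45.7]
[  11.6 -115.9]
[  16.8 -151.8]
t 0.10 pos [ 254.2 -598.1  403.9] th 23.02 tilt 0.08 F [-1.2 -0.2 -0.5] w 1.000 | shift mm [ 364.  -371.4    0.4] roll 35.48
```

View pics/sidejig.png

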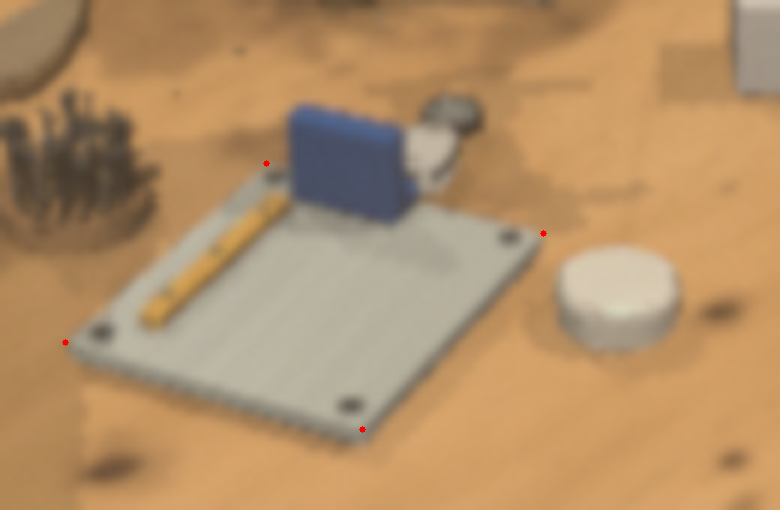

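The two views agree within 0.5 mm on the ring, and the projected plate corners fall on the plate in the side view. I start the turn.

```bash
python3 -m crank '[{"roll":7.1},{"roll":7.1},{"roll":7.1},{"roll":7.1},{"roll":7.1}]' 1 60; python3 -c "
from h import *
go(.4439,-.1139,.404,-12.46)"
```

```text
t 0.10 pos [ 254.2 -598.1  403.9] th 23.02 tilt 0.08 F [-1.2 -0.2 -0.5] w 1.000 | shift mm [ 364.  -371.4    0.4] roll 35.48$[0]: bad value
```

```bash
python3 -m crank '[{"x":0,"y":0,"z":0,"roll":7.1},{"x":0,"y":0,"z":0,"roll":7.1},{"x":0,"y":0,"z":0,"roll":7.1},{"x":0,"y":0,"z":0,"roll":7.1},{"x":0,"y":0,"z":0,"roll":7.1}]' 1 60; python3 -c "
from h import *
go(.4439,-.1139,.404,-12.46)"
```

```text
t: 0.52
position: [0.2537, -0.5977, 0.4012]
tcp_rot: [0.994, -0.112, -0.002, -0.003]
ft_force: [-0.1, -0.6, -0.7]
width: 1.001
t 0.52 pos [ 253.7 -597.7  401.2] th -12.89 tilt 0.35 F [-0.1 -0.6 -0.7] w 1.001 | shift mm [  77.4 -514.1   -0.6] roll -0.43
```

```bash
python3 -m crank '[{"x":0.006,"y":-0.04,"z":0,"roll":0},{"x":0.006,"y":-0.04,"z":0,"roll":0},{"x":0.006,"y":-0.04,"z":0,"roll":0},{"x":0.006,"y":-0.04,"z":0,"roll":0},{"x":0.006,"y":-0.04,"z":0,"roll":0},{"x":0.006,"y":-0.04,"z":0,"roll":0},{"x":0.006,"y":-0.04,"z":0,"roll":0},{"x":0.006,"y":-0.04,"z":0,"roll":0},{"x":0.006,"y":-0.04,"z":0,"roll":0},{"x":0.006,"y":-0.04,"z":0,"roll":0},{"x":0.006,"y":-0.04,"z":0,"roll":0}]'; python3 -c "
from h import *
go(.4439,-.1139,.404,-12.46)"
```

```text
t: 1.43
position: [0.4189, -0.1787, 0.396]
tcp_rot: [0.992, -0.125, -0.007, -0.002]
ft_force: [1.1, 0.3, -0.1]
width: 1.0
t 1.43 pos [ 418.9 -178.7  396. ] th -14.35 tilt 0.80 F [ 1.1  0.3 -0.1] w 1.000 | shift mm [  8.  -69.   -7.9] roll -1.89
```

```bash
python3 -m crank '[{"x":0.002,"y":-0.02,"z":0,"roll":-0.5},{"x":0.003,"y":-0.02,"z":0,"roll":-0.5},{"x":0.003,"y":-0.02,"z":0,"roll":-0.5},{"x":0,"y":-0.009,"z":0,"roll":-0.4},{"x":0,"y":0,"z":0,"roll":0},{"x":0,"y":0,"z":0,"roll":0}]'; python3 -c "
from h import *
go(.4439,-.1139,.25,-12.46)"
```

```text
t: 1.93
position: [0.4451, -0.1006, 0.3953]
tcp_rot: [0.995, -0.1, -0.007, -0.003]
ft_force: [-0.5, -0.6, -0.7]
width: 1.003
t 1.93 pos [ 445.1 -100.6  395.3] th -11.52 tilt 0.89 F [-0.5 -0.6 -0.7] w 1.003 | shift mm [  3.6  14.  145.2] roll 0.94
```

```bash
cat >> h.py <<'E'
def gp(x,y,z,th,L=.16):
    """shift so that the point L ahead of the TCP comes to x,y,z"""
    from scipy.spatial.transform import Rotation as Ro
    s=arm.sense(); R=Ro.from_quat(s['tcp_rot']).as_matrix(); th0=np.degrees(np.arctan2(R[1,0],R[0,0]))
    p=s['position']+L*R[:,2]; d=R.T@(np.array([x,y,z])-p)
    print('t %.2f pt %s jig %s th %.2f zdir %s F %s w %.3f | shift mm %s roll %.2f'%(s['t'],np.round(p*1000,1),np.round(inv(p[:2]),1),th0,np.round(np.degrees(R[:2,2]),2),np.round(s['ft_force'],1),s['width'],np.round(d*1000,1),((th0-th+180)%360)-180))
E
python3 -m crank '[{"x":0.003,"y":0.007,"z":0.02,"roll":0.5},{"x":0,"y":0.005,"z":0.025,"roll":0.4},{"x":0,"y":0.0,"z":0.025,"roll":0},{"x":0,"y":0,"z":0.015,"roll":0},{"x":0,"y":0,"z":0.01,"roll":0},{"x":0,"y":0,"z":0,"roll":0}]'; python3 -c "
from h import *
gp(.4439,-.1139,.02,-12.46)"
```

```text
t: 2.43
position: [0.442, -0.1215, 0.2973]
tcp_rot: [0.993, -0.114, -0.006, -0.002]
ft_force: [-0.2, -0.3, 0.1]
width: 0.996
t 2.43 pt [ 440.2 -120.8  137.3] jig [-147.2  211.9] th -13.14 zdir [-0.67  0.26] F [-0.2 -0.3  0.1] w 0.996 | shift mm [  3.5  -7.4 117.3] roll -0.68
```

```bash
python3 -m crank '[{"x":0.002,"y":-0.004,"z":0.015,"roll":-0.4},{"x":0.001,"y":-0.002,"z":0.015,"roll":-0.3},{"x":0,"y":0,"z":0.015,"roll":0},{"x":0,"y":0,"z":0.012,"roll":0},{"x":0,"y":0,"z":0.006,"roll":0},{"x":0,"y":0,"z":0,"roll":0}]'; python3 - <<'E'
from h import *
gp(.4439,-.1139,.02,-12.46)
cv2.imwrite('pics/side1.png',cv2.resize(arm.capture('side')[230:350,240:370,::-1],None,fx=5,fy=5))
E
```

```text
t: 2.93
position: [0.4466, -0.1215, 0.2363]
tcp_rot: [0.994, -0.112, -0.004, -0.0]
ft_force: [-0.4, 0.4, 0.4]
width: 1.001
t 2.93 pt [ 445.4 -121.3   76.3] jig [-142.   212.9] th -12.87 zdir [-0.41  0.1 ] F [-0.4  0.4  0.4] w 1.001 | shift mm [-2.7 -6.9 56.3] roll -0.41
```

View pics/side1.png

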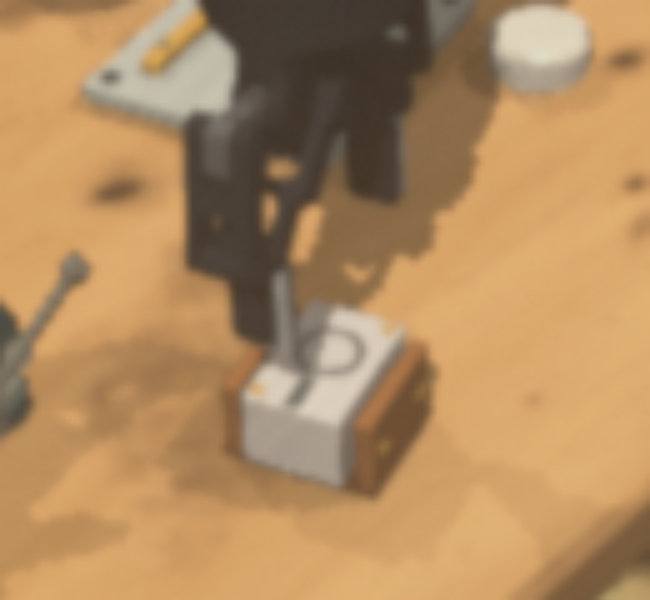

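```bash
python3 -m crank '[{"x":-0.003,"y":-0.007,"z":0,"roll":-0.4},{"x":0,"y":0,"z":0,"roll":0},{"x":0,"y":0,"z":0,"roll":0}]'; python3 - <<'E'
from h import *
gp(.4439,-.1139,.02,-12.46)
E
```

```text
t: 3.23
position: [0.4462, -0.1141, 0.2394]
tcp_rot: [0.994, -0.109, -0.002, -0.0]
ft_force: [-0.1, -0.0, 0.3]
width: 0.997
t 3.23 pt [ 445.6 -114.    79.4] jig [-143.8  219.9] th -12.49 zdir [-0.2   0.03] F [-0.1 -0.   0.3] w 0.997 | shift mm [-1.5  0.3 59.4] roll -0.03
```

Centred over the block, so I go down.

```bash
python3 -m crank '[{"x":-0.001,"y":0,"z":0.012,"roll":0},{"x":0,"y":0,"z":0.012,"roll":0},{"x":0,"y":0,"z":0.012,"roll":0},{"x":0,"y":0,"z":0.01,"roll":0},{"x":0,"y":0,"z":0.006,"roll":0},{"x":0,"y":0,"z":0,"roll":0}]'; python3 - <<'E'
from h import *
gp(.4439,-.1139,.02,-12.46)
E
```

```text
t: 3.73
position: [0.4473, -0.1136, 0.1897]
tcp_rot: [0.994, -0.108, 0.003, 0.001]
ft_force: [-0.3, -0.3, 0.2]
width: 1.0
t 3.73 pt [ 448.  -114.    29.7] jig [-141.5  220.6] th -12.42 zdir [ 0.28 -0.14] F [-0.3 -0.3  0.2] w 1.000 | shift mm [-4.1  0.8  9.7] roll 0.04
```

```bash
python3 -m crank '[{"x":-0.004,"y":0.001,"z":0.007,"roll":0},{"x":0,"y":0,"z":0.003,"roll":0},{"x":0,"y":0,"z":0,"roll":0}]'; python3 - <<'E'
from h import *
gp(.4439,-.1139,.02,-12.46)
E
```

```text
t: 3.98
position: [0.4433, -0.1138, 0.1796]
tcp_rot: [0.994, -0.108, 0.003, 0.001]
ft_force: [-1.1, 0.1, 0.1]
width: 1.005
t 3.98 pt [ 444.2 -114.2   19.6] jig [-145.2  219.3] th -12.41 zdir [ 0.33 -0.15] F [-1.1  0.1  0.1] w 1.005 | shift mm [-0.3 -0.3 -0.4] roll 0.05
```

```bash
python3 -m crank '[{"x":0,"y":0,"z":0,"roll":0},{"x":0,"y":0,"z":0,"roll":0},{"x":0,"y":0,"z":0,"roll":0},{"x":0,"y":0,"z":0,"roll":0},{"x":0,"y":0,"z":0,"roll":0},{"x":0,"y":0,"z":0,"roll":0},{"x":0,"y":0,"z":0,"roll":0},{"x":0,"y":0,"z":0,"roll":0}]' 0 60; python3 - <<'E'
from h import *
gp(.4439,-.1139,.02,-12.46)
E
```

```text
t: 4.65
position: [0.4432, -0.1139, 0.1804]
tcp_rot: [0.994, -0.108, 0.003, 0.001]
ft_force: [0.1, 0.8, -1.7]
width: 0.692
t 4.65 pt [ 444.2 -114.3   20.4] jig [-145.1  219.2] th -12.42 zdir [ 0.34 -0.17] F [ 0.1  0.8 -1.7] w 0.692 | shift mm [-0.4 -0.4  0.4] roll 0.04
```

Holding at 0.692 × 85 ≈ 59 mm, which fits the 60 mm length. I lift.

```bash
python3 -m crank '[{"x":0,"y":0,"z":-0.008,"roll":0},{"x":0,"y":0,"z":-0.012,"roll":0},{"x":0,"y":0,"z":-0.015,"roll":0},{"x":0,"y":0,"z":-0.015,"roll":0},{"x":0,"y":0,"z":-0.015,"roll":0},{"x":0,"y":0,"z":-0.015,"roll":0},{"x":0,"y":0,"z":-0.006,"roll":0},{"x":0,"y":0,"z":0,"roll":0}]'; python3 - <<'E'
from h import *
gp(*jig(-7,20),.1,-15.9)
im=arm.capture('side'); cv2.imwrite('pics/side2.png',cv2.resize(im[210:350,230:390,::-1],None,fx=4,fy=4))
E
```

```text
t: 5.32
position: [0.4418, -0.1131, 0.2723]
tcp_rot: [0.994, -0.108, 0.002, 0.001]
ft_force: [0.6, 0.2, -2.6]
width: 0.695
t 5.32 pt [ 442.3 -113.4  112.3] jig [-147.2  219.6] th -12.37 zdir [ 0.21 -0.09] F [ 0.6  0.2 -2.6] w 0.695 | shift mm [127.5 207.9  13. ] roll 3.53
```

View pics/side2.png

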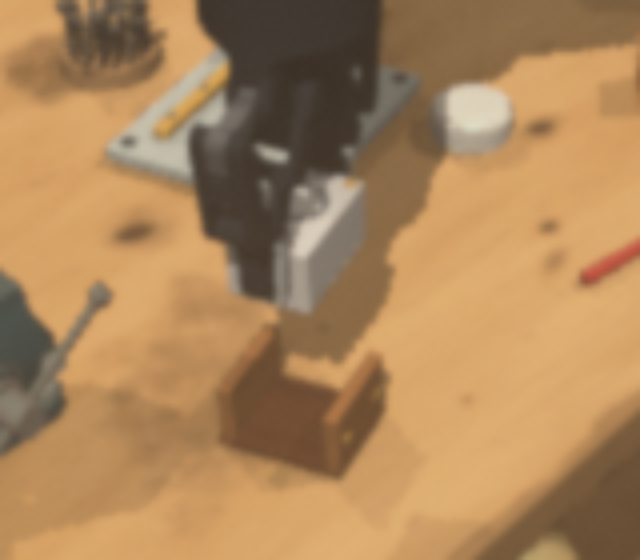

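The mould is held, and the cradle at crop (300,400) is empty. I carry it over the plate.

```bash
python3 -m crank '[{"x":0.006,"y":0.01,"z":0,"roll":0.4},{"x":0.012,"y":0.02,"z":0,"roll":0.4},{"x":0.013,"y":0.022,"z":0,"roll":0.4},{"x":0.013,"y":0.022,"z":0,"roll":0.4},{"x":0.013,"y":0.022,"z":0,"roll":0.4},{"x":0.013,"y":0.022,"z":0,"roll":0.4},{"x":0.013,"y":0.022,"z":0,"roll":0.4},{"x":0.013,"y":0.022,"z":0,"roll":0.4},{"x":0.012,"y":0.02,"z":0,"roll":0.3},{"x":0.01,"y":0.016,"z":0,"roll":0},{"x":0.005,"y":0.006,"z":0,"roll":0},{"x":0,"y":0,"z":0,"roll":0}]'; python3 - <<'E'
from h import *
gp(*jig(-7,20),.1,-15.9)
E
```

```text
t: 6.37
position: [0.509, -0.359, 0.2561]
tcp_rot: [0.99, -0.141, -0.008, 0.0]
ft_force: [0.1, 0.0, -2.1]
width: 0.689
t 6.37 pt [ 506.6 -358.7   96.2] jig [-18.1   1.3] th -16.17 zdir [-0.87  0.08] F [ 0.1  0.  -2.1] w 0.689 | shift mm [ 11.  -18.8  -4.1] roll -0.27
```

```bash
python3 -m crank '[{"x":0.004,"y":-0.008,"z":0,"roll":-0.2},{"x":0.004,"y":-0.006,"z":0,"roll":0},{"x":0.001,"y":-0.002,"z":0,"roll":0},{"x":0,"y":0,"z":0,"roll":0},{"x":0,"y":0,"z":0,"roll":0}]'; python3 - <<'E'
from h import *
gp(*jig(-7,20),.05,-15.9)
E
```

```text
t: 6.78
position: [0.5234, -0.3402, 0.2534]
tcp_rot: [0.991, -0.137, -0.01, -0.001]
ft_force: [0.4, 0.1, -3.3]
width: 0.688
t 6.78 pt [ 520.4 -339.3   93.4] jig [-10.2  23.7] th -15.72 zdir [-1.07  0.32] F [ 0.4  0.1 -3.3] w 0.688 | shift mm [ 4.   3.7 43.4] roll 0.18
```

```bash
python3 -m crank '[{"x":0.002,"y":0.003,"z":0.01,"roll":0.2},{"x":0,"y":0,"z":0.012,"roll":0},{"x":0,"y":0,"z":0.012,"roll":0},{"x":0,"y":0,"z":0.01,"roll":0},{"x":0,"y":0,"z":0.004,"roll":0},{"x":0,"y":0,"z":0,"roll":0},{"x":0,"y":0,"z":0,"roll":0}]'; python3 - <<'E'
from h import *
gp(*jig(-7,20),.027,-15.9)
E
```

```text
t: 7.37
position: [0.5229, -0.3421, 0.1991]
tcp_rot: [0.99, -0.138, -0.011, -0.002]
ft_force: [-0.4, 0.8, -3.1]
width: 0.69
t 7.37 pt [ 519.6 -341.1   39.1] jig [-10.5  21.8] th -15.83 zdir [-1.17  0.37] F [-0.4  0.8 -3.1] w 0.690 | shift mm [ 3.7  1.8 12. ] roll 0.07
```

```bash
python3 -m crank '[{"x":0.002,"y":0,"z":0.004,"roll":0},{"x":0.001,"y":0,"z":0.004,"roll":0},{"x":0,"y":0,"z":0.002,"roll":0},{"x":0,"y":0,"z":0,"roll":0}]'; python3 - <<'E'
from h import *
gp(*jig(-7,20),.027,-15.9)
E
```

```text
t: 7.7
position: [0.5261, -0.3435, 0.1888]
tcp_rot: [0.99, -0.138, -0.01, -0.001]
ft_force: [0.5, 0.1, -2.3]
width: 0.692
t 7.70 pt [ 523.1 -342.6   28.8] jig [-6.7 21.3] th -15.87 zdir [-1.1   0.32] F [ 0.5  0.1 -2.3] w 0.692 | shift mm [-0.3  1.3  1.8] roll 0.03
```

```bash
python3 -m crank '[{"x":0,"y":0,"z":0.002,"roll":0},{"x":0,"y":0,"z":0.001,"roll":0},{"x":0,"y":0,"z":0.001,"roll":0}]'; python3 -m crank '[{"x":0,"y":0,"z":0.001,"roll":0}]'
```

```text
t: 7.95
position: [0.5264, -0.3435, 0.1867]
tcp_rot: [0.99, -0.138, -0.01, -0.001]
ft_force: [-5.8, 3.7, 10.2]
width: 0.693
t: 8.03
position: [0.5264, -0.3435, 0.1868]
tcp_rot: [0.99, -0.138, -0.009, -0.001]
ft_force: [-4.9, 2.5, 6.8]
width: 0.689
```

```bash
python3 -m crank '[{"x":0,"y":0,"z":0.0015,"roll":0},{"x":0,"y":0,"z":0.0015,"roll":0}]'; python3 -m crank '[{"x":0,"y":0,"z":0.002,"roll":0}]'
```

```text
t: 8.2
position: [0.5264, -0.3434, 0.1867]
tcp_rot: [0.99, -0.138, -0.009, -0.001]
ft_force: [-5.0, 3.5, 11.7]
width: 0.691
t: 8.28
position: [0.5263, -0.3434, 0.1866]
tcp_rot: [0.99, -0.138, -0.009, -0.001]
ft_force: [-8.2, 5.5, 20.8]
width: 0.694
```

```bash
python3 -m crank '[{"x":0,"y":0,"z":0.0016,"roll":0},{"x":0,"y":0,"z":0.0016,"roll":0},{"x":0,"y":0,"z":0.0016,"roll":0},{"x":0,"y":0,"z":0.0016,"roll":0}]';python3 -m crank '[{"x":0,"y":0,"z":0.0016,"roll":0}]';python3 -m crank '[{"x":0,"y":0,"z":0.0016,"roll":0}]'
```

```text
t: 8.62
position: [0.5262, -0.3431, 0.1867]
tcp_rot: [0.99, -0.138, -0.009, -0.0]
ft_force: [-6.9, 3.9, 11.6]
width: 0.69
t: 8.7
position: [0.5262, -0.3431, 0.1867]
tcp_rot: [0.99, -0.138, -0.009, 0.0]
ft_force: [-5.7, 3.7, 11.3]
width: 0.687
t: 8.78
position: [0.5261, -0.343, 0.1867]
tcp_rot: [0.99, -0.138, -0.009, 0.0]
ft_force: [-6.1, 3.4, 11.9]
width: 0.691
```

About 12 N, plus the weight, was held for over 0.4 s. I unload and let go.

```bash
python3 -m crank '[{"x":0,"y":0,"z":0,"roll":0},{"x":0,"y":0,"z":0,"roll":0}]';python3 -m crank '[{"x":0,"y":0,"z":0,"roll":0},{"x":0,"y":0,"z":0,"roll":0},{"x":0,"y":0,"z":0,"roll":0},{"x":0,"y":0,"z":0,"roll":0},{"x":0,"y":0,"z":0,"roll":0},{"x":0,"y":0,"z":-0.01,"roll":0},{"x":0,"y":0,"z":-0.015,"roll":0},{"x":0,"y":0,"z":-0.02,"roll":0},{"x":0,"y":0,"z":-0.02,"roll":0},{"x":0,"y":0,"z":-0.015,"roll":0},{"x":0,"y":0,"z":0,"roll":0}]' 1; python3 - <<'E'
from h import *
gp(*jig(-70,20),.1,-15.9)
for n in('top','side'):
    im=arm.capture(n)[...,::-1]; cv2.imwrite(f'pics/{n}3.png',im)
t=cv2.imread('pics/top3.png'); s=cv2.imread('pics/side3.png')
cv2.imwrite('pics/c3.png',np.hstack([cv2.resize(t[150:290,300:460],None,fx=2.5,fy=2.5),cv2.resize(s[150:290,230:390],None,fx=2.5,fy=2.5)]))
E
```

```text
t: 8.95
position: [0.5263, -0.3431, 0.1879]
tcp_rot: [0.99, -0.138, -0.008, 0.001]
ft_force: [-0.0, 0.2, -2.4]
width: 0.688
t: 9.87
position: [0.528, -0.3432, 0.274]
tcp_rot: [0.99, -0.138, -0.008, 0.0]
ft_force: [1.3, -0.8, 0.8]
width: 0.998
t 9.87 pt [ 525.5 -343.   114. ] jig [-4.2 21.5] th -15.88 zdir [-0.88  0.07] F [ 1.3 -0.8  0.8] w 0.998 | shift mm [-65.5   1.4  15. ] roll 0.02
```

View pics/c3.png

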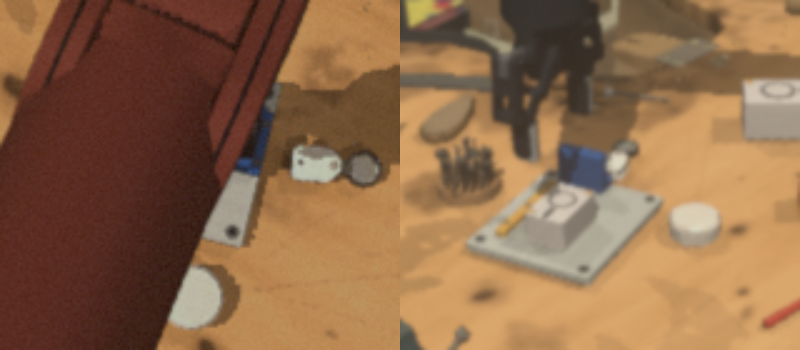

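```bash
python3 -m crank '[{"x":-0.015,"y":0,"z":0,"roll":0},{"x":-0.015,"y":0,"z":0,"roll":0},{"x":-0.012,"y":0,"z":0,"roll":0},{"x":0,"y":0,"z":0,"roll":0},{"x":0,"y":0,"z":0,"roll":0}]' 0.3; python3 - <<'E'
from h import *
gp(*jig(-60,20),.1,-15.9)
t=cv2.imread('pics/side3.png')
cv2.imwrite('pics/c4.png',cv2.resize(t[215:265,265:335],None,fx=10,fy=10,interpolation=cv2.INTER_CUBIC))
E
```

```text
t: 10.38
position: [0.4843, -0.3299, 0.2667]
tcp_rot: [0.99, -0.138, -0.012, -0.002]
ft_force: [-0.2, 0.3, 0.3]
width: 0.31
t 10.38 pt [ 480.5 -328.9  106.8] jig [-51.4  22.8] th -15.84 zdir [-1.36  0.38] F [-0.2  0.3  0.3] w 0.310 | shift mm [-8.4  2.8  7. ] roll 0.06
```

View pics/c4.png

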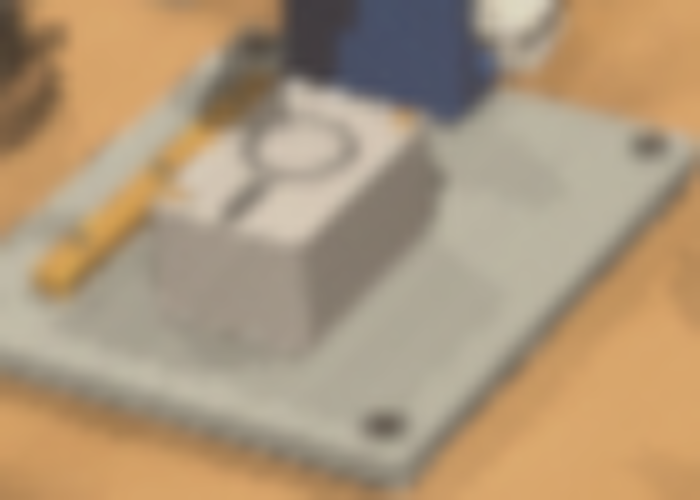

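```bash
python3 -m crank '[{"x":-0.008,"y":0,"z":0.02,"roll":0},{"x":0,"y":0,"z":0.02,"roll":0},{"x":0,"y":0,"z":0,"roll":0}]'; python3 - <<'E'
from h import *
gp(*jig(-60,20),.1,-15.9)
p=ray('side',(294.8,230),.044); print(inv(p[:2]))
E
python3 -m crank '[{"x":0,"y":0,"z":-0.02,"roll":0},{"x":0,"y":0,"z":-0.02,"roll":0},{"x":0,"y":0,"z":0,"roll":0}]'; python3 - <<'E'
from h import *
gp(*jig(-60,20),.1,-15.9)
E
```

```text
t: 10.63
position: [0.4768, -0.3276, 0.2253]
tcp_rot: [0.99, -0.138, -0.012, -0.002]
ft_force: [-0.8, -0.3, -0.8]
width: 0.3
t 10.63 pt [ 473.2 -326.6   65.4] jig [-59.1  23. ] th -15.82 zdir [-1.29  0.36] F [-0.8 -0.3 -0.8] w 0.300 | shift mm [ -1.7   3.  -34.6] roll 0.08
[-7.88602514 17.26486536]
t: 10.88
position: [0.4785, -0.3275, 0.2643]
tcp_rot: [0.99, -0.137, -0.015, -0.003]
ft_force: [0.9, -0.2, 0.6]
width: 0.302
t 10.88 pt [ 474.  -325.8  104.3] jig [-58.5  24. ] th -15.76 zdir [-1.61  0.61] F [ 0.9 -0.2  0.6] w 0.302 | shift mm [-1.3  4.   4.4] roll 0.14
```

```bash
cat > z.py <<'E'
from h import *
gp(*jig(-60,20),.1,-15.9)
E
python3 -m crank '[{"x":0,"y":0.02,"z":0,"roll":0},{"x":0,"y":0,"z":0,"roll":0}]' >/dev/null; python3 z.py
python3 -m crank '[{"x":0,"y":-0.02,"z":0,"roll":0},{"x":0,"y":0,"z":0,"roll":0}]' >/dev/null; python3 z.py
python3 -m crank '[{"x":0,"y":0.0,"z":0.005,"roll":0},{"x":0,"y":0,"z":0.005,"roll":0},{"x":0,"y":0,"z":0.005,"roll":0},{"x":0,"y":0,"z":0,"roll":0}]' >/dev/null; python3 z.py
python3 -m crank '[{"x":0,"y":0.0,"z":-0.015,"roll":0},{"x":0,"y":0,"z":0,"roll":0}]' >/dev/null; python3 z.py
```

```text
t 11.05 pt [ 470.4 -345.5  105.9] jig [-56.6   4.1] th -15.64 zdir [-1.5   0.55] F [-0.7 -0.9 -0.2] w 0.297 | shift mm [ -3.2 -15.9   6.1] roll 0.26
t 11.22 pt [ 476.7 -327.   106.4] jig [-55.6  23.6] th -15.78 zdir [-1.46  0.55] F [ 1.   0.1 -0.3] w 0.303 | shift mm [-4.2  3.6  6.5] roll 0.12
t 11.55 pt [ 477.  -327.1   89.8] jig [-55.3  23.6] th -15.72 zdir [-1.47  0.54] F [ 1.1 -0.1 -0.8] w 0.303 | shift mm [ -5.    3.6 -10.1] roll 0.18
t 11.72 pt [ 476.5 -327.3  103.4] jig [-55.7  23.2] th -15.76 zdir [-1.62  0.63] F [1.  0.2 0. ] w 0.298 | shift mm [-4.2  3.2  3.5] roll 0.14
```

```bash

python3 -m crank '[{"x":-0.03,"y":0,"z":0,"roll":0},{"x":0,"y":0,"z":0,"roll":0}]' >/dev/null; python3 z.py
python3 -m crank '[{"x":0.03,"y":0,"z":0,"roll":0},{"x":0,"y":0,"z":0,"roll":0}]' >/dev/null; python3 z.py
python3 -m crank '[{"x":0,"y":0.0,"z":-0.003,"roll":0},{"x":0,"y":0,"z":-0.003,"roll":0},{"x":0,"y":0,"z":-0.003,"roll":0},{"x":0,"y":0,"z":-0.003,"roll":0},{"x":0,"y":0,"z":-0.003,"roll":0},{"x":0,"y":0,"z":-0.003,"roll":0},{"x":0,"y":0,"z":-0.003,"roll":0},{"x":0,"y":0,"z":0,"roll":0}]' >/dev/null; python3 z.py
python3 -m crank '[{"x":0,"y":0.0,"z":0.03,"roll":0},{"x":0,"y":0,"z":0,"roll":0}]' >/dev/null; python3 z.py
```

```text
t 11.88 pt [ 446.4 -318.9  102.6] jig [-86.9  23. ] th -15.75 zdir [-1.72  0.7 ] F [-0.2 -1.   0.3] w 0.302 | shift mm [27.   3.1  1.7] roll 0.15
t 12.05 pt [ 473.7 -327.6  100.9] jig [-58.3  22.2] th -15.87 zdir [-1.8  0.7] F [-0.2  1.2  1.1] w 0.301 | shift mm [-1.7  2.2  1. ] roll 0.03
t 12.72 pt [ 473.3 -328.4  123.2] jig [-58.4  21.3] th -15.93 zdir [-1.86  0.71] F [ 0.2  0.1 -0.5] w 0.299 | shift mm [-0.8  1.4 23.2] roll -0.03
t 12.88 pt [ 473.1 -328.6   94.1] jig [-58.6  21. ] th -15.95 zdir [-1.71  0.61] F [-1.8  1.1 -1. ] w 0.302 | shift mm [-1.6  1.  -5.8] roll -0.05
```

```bash

python3 -m crank '[{"x":0,"y":0.02,"z":0,"roll":0},{"x":0,"y":0,"z":0,"roll":0},{"x":0,"y":-0.02,"z":0,"roll":0},{"x":0,"y":0,"z":0,"roll":0}]' >/dev/null; python3 z.py
python3 -m crank '[{"x":0,"y":0.0,"z":-0.006,"roll":0},{"x":0,"y":0,"z":-0.006,"roll":0},{"x":0,"y":0,"z":-0.006,"roll":0},{"x":0,"y":0,"z":-0.006,"roll":0},{"x":0,"y":0,"z":-0.006,"roll":0},{"x":0,"y":0,"z":-0.006,"roll":0},{"x":0,"y":0,"z":0,"roll":0}]' >/dev/null; python3 z.py
python3 -m crank '[{"x":0,"y":0.0,"z":0.041,"roll":0},{"x":0,"y":0,"z":0,"roll":0}]' >/dev/null; python3 z.py
```

```text
t 13.22 pt [ 472.8 -329.1   96.1] jig [-58.8  20.5] th -16.02 zdir [-1.78  0.66] F [ 0.6  1.  -0.5] w 0.303 | shift mm [-1.3  0.5 -3.8] roll -0.12
t 13.80 pt [ 474.6 -331.2  139.8] jig [-56.5  19. ] th -16.05 zdir [-1.63  0.52] F [-0.4  0.   0.9] w 0.299 | shift mm [-2.3 -1.  39.9] roll -0.15
t 13.97 pt [ 474.6 -332.   100.4] jig [-56.2  18.2] th -16.09 zdir [-1.41  0.36] F [-2.6  1.3 -1.7] w 0.297 | shift mm [-3.8 -1.8  0.5] roll -0.19
```

```bash

for i in 1; do python3 -m crank '[{"x":0,"y":0.0,"z":-0.006,"roll":0},{"x":0,"y":0,"z":-0.006,"roll":0},{"x":0,"y":0,"z":-0.006,"roll":0},{"x":0,"y":0,"z":-0.006,"roll":0},{"x":0,"y":0,"z":-0.006,"roll":0},{"x":0,"y":0,"z":-0.006,"roll":0},{"x":0,"y":0,"z":0,"roll":0},{"x":0,"y":0.0,"z":0.041,"roll":0},{"x":0,"y":0,"z":0,"roll":0}]' >/dev/null; python3 z.py; done
python3 -m crank '[{"x":0,"y":0.0,"z":-0.006,"roll":0},{"x":0,"y":0,"z":-0.006,"roll":0},{"x":0,"y":0,"z":-0.006,"roll":0},{"x":0,"y":0,"z":-0.006,"roll":0},{"x":0,"y":0,"z":-0.006,"roll":0},{"x":0,"y":0,"z":-0.006,"roll":0},{"x":0,"y":0,"z":0,"roll":0},{"x":0,"y":0.0,"z":0.041,"roll":0},{"x":0,"y":0,"z":0,"roll":0}]' >/dev/null; python3 z.py
```

```text
t 14.72 pt [ 479.1 -334.8  109.3] jig [-51.2  16.7] th -16.11 zdir [-0.78 -0.04] F [-1.   1.  -2.2] w 0.297 | shift mm [-8.7 -3.3  9.4] roll -0.21
t 15.47 pt [ 483.6 -337.4  118.7] jig [-46.   15.4] th -16.11 zdir [-0.12 -0.47] F [-1.8  1.7 -1.3] w 0.298 | shift mm [-14.   -4.7  18.7] roll -0.21
```

```bash

python3 -m crank '[{"x":0,"y":0.0,"z":-0.006,"roll":0},{"x":0,"y":0,"z":-0.006,"roll":0},{"x":0,"y":0,"z":-0.006,"roll":0},{"x":0,"y":0,"z":-0.006,"roll":0},{"x":0,"y":0,"z":-0.006,"roll":0},{"x":0,"y":0,"z":-0.006,"roll":0},{"x":0,"y":0,"z":0,"roll":0},{"x":0,"y":0.0,"z":0.041,"roll":0},{"x":0,"y":0,"z":0,"roll":0}]' >/dev/null; python3 z.py
python3 -m crank '[{"x":-0.009,"y":-0.003,"z":0,"roll":0},{"x":-0.009,"y":-0.003,"z":0,"roll":0},{"x":0,"y":0,"z":0,"roll":0}]' >/dev/null; python3 z.py
```

```text
t 16.22 pt [ 488.  -340.   128.1] jig [-41.2  14.2] th -16.11 zdir [ 0.52 -0.88] F [-1.8  0.6 -1.8] w 0.300 | shift mm [-19.2  -6.1  27.8] roll -0.21
t 16.47 pt [ 472.2 -328.9  130.1] jig [-59.4  20.5] th -16.11 zdir [ 0.51 -0.86] F [-0.1 -0.4  0.3] w 0.292 | shift mm [-1.   0.2 30.1] roll -0.21
```

```bash

python3 -m crank '[{"x":0,"y":0,"z":0.015,"roll":0},{"x":0,"y":0,"z":0.018,"roll":0},{"x":0,"y":0,"z":0.018,"roll":0},{"x":0,"y":0,"z":0.015,"roll":0},{"x":0,"y":0,"z":0.01,"roll":0},{"x":0,"y":0,"z":0.005,"roll":0},{"x":0,"y":0,"z":0,"roll":0}]' ; python3 z.py
```

```text
t: 17.05
position: [0.4745, -0.3297, 0.2161]
tcp_rot: [0.99, -0.14, 0.011, 0.01]
ft_force: [0.2, 0.4, 1.1]
width: 0.302
t 17.05 pt [ 477.6 -333.3   56.2] jig [-53.   17.8] th -16.12 zdir [ 1.11 -1.28] F [0.2 0.4 1.1] w 0.302 | shift mm [ -5.9  -1.5 -44. ] roll -0.22
```

```bash

python3 -m crank '[{"x":-0.003,"y":-0.004,"z":0.008,"roll":-0.2},{"x":0,"y":0,"z":0.008,"roll":0},{"x":0,"y":0,"z":0.004,"roll":0},{"x":0,"y":0,"z":0,"roll":0}]' ; python3 z.py; python3 - <<'E'
from h import *
im=arm.capture('side'); cv2.imwrite('pics/side5.png',cv2.resize(im[190:275,245:375,::-1],None,fx=6,fy=6,interpolation=cv2.INTER_CUBIC))
E
```

```text
t: 17.38
position: [0.474, -0.3255, 0.1969]
tcp_rot: [0.99, -0.138, 0.013, 0.011]
ft_force: [-0.5, -0.6, 0.1]
width: 0.303
t 17.38 pt [ 477.6 -329.4   37. ] jig [-54.1  21.5] th -15.89 zdir [ 1.29 -1.4 ] F [-0.5 -0.6  0.1] w 0.303 | shift mm [ -4.1   2.6 -63.1] roll 0.01
```

View pics/side5.png

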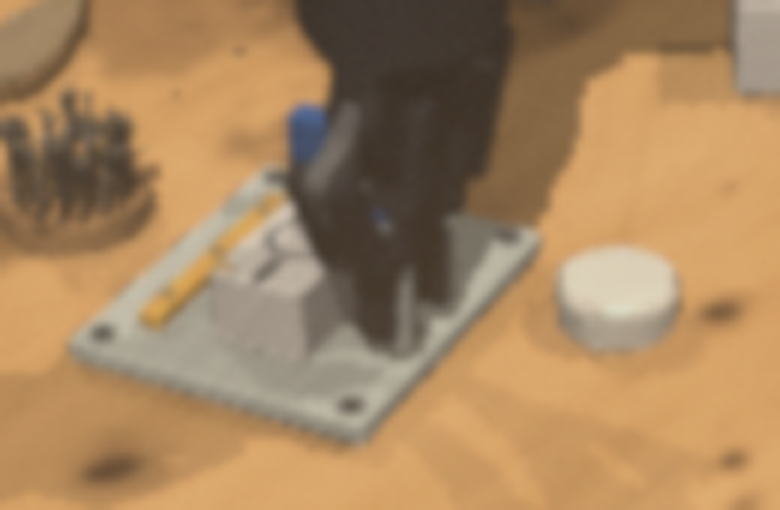

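```bash

python3 -m crank '[{"x":0.004,"y":0,"z":0.003,"roll":0},{"x":0.005,"y":0,"z":0.001,"roll":0},{"x":0.004,"y":0,"z":0,"roll":0},{"x":0,"y":0,"z":0,"roll":0}]' ; python3 z.py
```

```text
t: 17.77
position: [0.4884, -0.33, 0.1942]
tcp_rot: [0.99, -0.138, 0.014, 0.011]
ft_force: [0.2, 0.1, 0.2]
width: 0.3
t 17.77 pt [ 492.3 -334.    34.3] jig [-38.7  21.1] th -15.90 zdir [ 1.38 -1.46] F [0.2 0.1 0.2] w 0.300 | shift mm [-19.3   2.2 -66.2] roll -0.00
```

```bash

python3 -m crank '[{"x":0.003,"y":0,"z":0,"roll":0},{"x":0.003,"y":0,"z":0,"roll":0},{"x":0.003,"y":0,"z":0,"roll":0},{"x":0.003,"y":0,"z":0,"roll":0},{"x":0.003,"y":0,"z":0,"roll":0},{"x":0,"y":0,"z":0,"roll":0}]' ; python3 z.py;  python3 - <<'E'
from h import *
im=arm.capture('side'); cv2.imwrite('pics/side6.png',cv2.resize(im[190:275,245:375,::-1],None,fx=6,fy=6,interpolation=cv2.INTER_CUBIC))
E
```

```text
t: 18.27
position: [0.5037, -0.3346, 0.1944]
tcp_rot: [0.99, -0.139, 0.012, 0.011]
ft_force: [0.4, 0.7, 0.3]
width: 0.3
t 18.27 pt [ 507.1 -338.5   34.4] jig [-23.2  20.9] th -15.93 zdir [ 1.22 -1.4 ] F [0.4 0.7 0.3] w 0.300 | shift mm [-35.    2.1 -66.5] roll -0.03
```

View pics/side6.png

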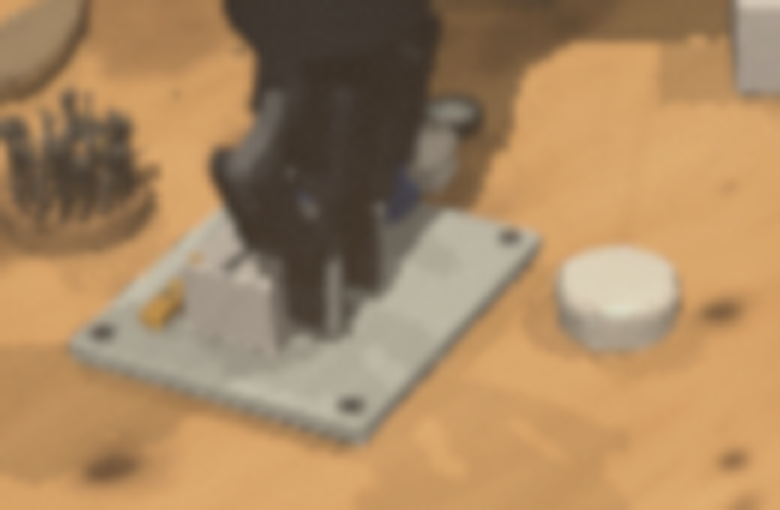

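```bash

python3 -m crank '[{"x":0.002,"y":0,"z":0,"roll":0},{"x":0.002,"y":0,"z":0,"roll":0},{"x":0.002,"y":0,"z":0,"roll":0},{"x":0.002,"y":0,"z":0,"roll":0}]' ; python3 z.py
python3 -m crank '[{"x":0.002,"y":0,"z":0,"roll":0},{"x":0.002,"y":0,"z":0,"roll":0},{"x":0.002,"y":0,"z":0,"roll":0}]' >/dev/null ; python3 z.py
```

```text
t: 18.65
position: [0.5112, -0.3368, 0.1944]
tcp_rot: [0.99, -0.139, 0.012, 0.011]
ft_force: [-2.0, -0.1, 0.1]
width: 0.299
t 18.65 pt [ 514.5 -340.7   34.5] jig [-15.5  20.8] th -15.94 zdir [ 1.17 -1.39] F [-2.  -0.1  0.1] w 0.299 | shift mm [-42.8   2.  -66.6] roll -0.04
t 18.90 pt [ 515.1 -341.    34. ] jig [-14.8  20.7] th -16.02 zdir [ 0.49 -1.13] F [-10.8   4.5   9.6] w 0.301 | shift mm [-44.3   1.9 -66.6] roll -0.12
```

```bash

python3 -m crank '[{"x":0,"y":0,"z":0,"roll":0},{"x":0,"y":0,"z":0,"roll":0}]' ; python3 z.py;  python3 - <<'E'
from h import *
im=arm.capture('side'); cv2.imwrite('pics/side7.png',cv2.resize(im[190:275,245:375,::-1],None,fx=6,fy=6,interpolation=cv2.INTER_CUBIC))
E
```

```text
t: 19.07
position: [0.5137, -0.3379, 0.194]
tcp_rot: [0.99, -0.139, 0.005, 0.009]
ft_force: [-1.0, 0.4, -0.6]
width: 0.3
t 19.07 pt [ 514.9 -341.    34.1] jig [-15.   20.6] th -16.03 zdir [ 0.44 -1.12] F [-1.   0.4 -0.6] w 0.300 | shift mm [-44.2   1.8 -66.5] roll -0.13
```

View pics/side7.png

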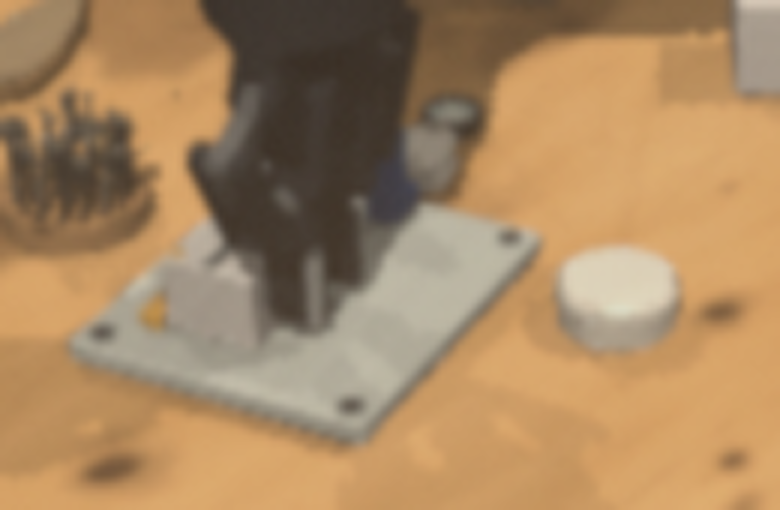

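```bash

python3 -m crank '[{"x":-0.004,"y":0,"z":0,"roll":0},{"x":-0.006,"y":0,"z":0,"roll":0},{"x":-0.006,"y":0,"z":0,"roll":0},{"x":0,"y":0,"z":0,"roll":0},{"x":0,"y":0,"z":-0.006,"roll":0},{"x":0,"y":0,"z":-0.006,"roll":0},{"x":0,"y":0,"z":-0.006,"roll":0},{"x":0,"y":0,"z":-0.006,"roll":0},{"x":0,"y":0,"z":-0.006,"roll":0},{"x":0,"y":0,"z":-0.006,"roll":0},{"x":0,"y":0,"z":-0.006,"roll":0},{"x":0,"y":0,"z":0,"roll":0}]' 0; python3 z.py;  python3 - <<'E'
from h import *
print(arm.sense()['joint_positions'])
im=arm.capture('side'); cv2.imwrite('pics/side8.png',cv2.resize(im[190:275,245:375,::-1],None,fx=6,fy=6,interpolation=cv2.INTER_CUBIC))
E
```

```text
t: 20.12
position: [0.4981, -0.3324, 0.2424]
tcp_rot: [0.99, -0.139, 0.009, 0.01]
ft_force: [-0.3, -1.0, -0.7]
width: -0.001
t 20.12 pt [ 500.3 -335.9   82.5] jig [-30.4  21.5] th -15.99 zdir [ 0.81 -1.28] F [-0.3 -1.  -0.7] w -0.001 | shift mm [-29.2   1.8 -18. ] roll -0.09
[ 0.64653418  0.36478589 -0.16455847  1.77583039  0.0858636   0.98418212
 -1.40346686]
```

View pics/side8.png

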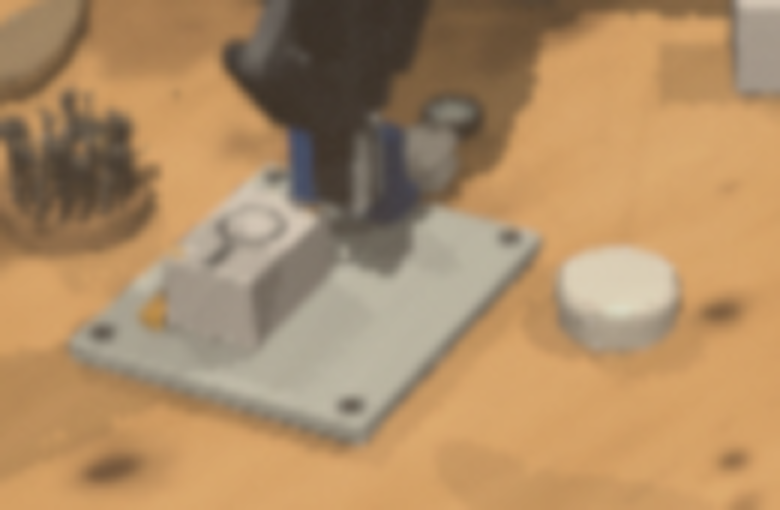

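```bash

python3 -m crank '[{"x":0,"y":-0.008,"z":-0.002,"roll":0},{"x":0,"y":-0.01,"z":-0.002,"roll":0},{"x":0.004,"y":-0.01,"z":-0.002,"roll":0},{"x":0.008,"y":-0.01,"z":-0.002,"roll":0},{"x":0.008,"y":-0.01,"z":0,"roll":0},{"x":0.008,"y":-0.008,"z":0,"roll":0},{"x":0.008,"y":-0.004,"z":0,"roll":0},{"x":0.006,"y":0,"z":0,"roll":0},{"x":0.003,"y":0,"z":0,"roll":0},{"x":0,"y":0,"z":0,"roll":0}]' 0; python3 z.py
```

```text
t: 21.0
position: [0.5656, -0.2786, 0.2487]
tcp_rot: [0.99, -0.137, 0.008, 0.009]
ft_force: [-0.3, 0.2, -0.4]
width: -0.002
t 21.00 pt [ 567.6 -281.8   88.8] jig [19.5 91.9] th -15.75 zdir [ 0.73 -1.13] F [-0.3  0.2 -0.4] w -0.002 | shift mm [-79.4  71.9 -11.5] roll 0.15
```

```bash

python3 -m crank '[{"x":0,"y":0,"z":0,"roll":-7},{"x":0,"y":0,"z":0,"roll":-7},{"x":0,"y":0,"z":0,"roll":-7},{"x":0,"y":0,"z":0,"roll":-7},{"x":0,"y":0,"z":0,"roll":-7},{"x":0,"y":0,"z":0,"roll":-7},{"x":0,"y":0,"z":0,"roll":-7},{"x":0,"y":0,"z":0,"roll":-7},{"x":0,"y":0,"z":0,"roll":-7},{"x":0,"y":0,"z":0,"roll":-7},{"x":0,"y":0,"z":0,"roll":-7},{"x":0,"y":0,"z":0,"roll":-7}]' 0; sed -i 's/^gp.*/gp(*jig(17,72),.033,74.1)/' z.py; python3 z.py
```

```text
t: 22.0
position: [0.5607, -0.2879, 0.2461]
tcp_rot: [0.819, 0.574, -0.004, 0.011]
ft_force: [0.3, -0.3, -0.1]
width: 0.003
t 22.00 pt [ 561.6 -291.5   86.1] jig [16.4 81. ] th 70.00 zdir [ 0.31 -1.28] F [ 0.3 -0.3 -0.1] w 0.003 | shift mm [-7.9  0.6 53.3] roll -4.10
```

```bash

python3 -m crank '[{"x":0,"y":0,"z":0.006,"roll":-2},{"x":0,"y":0,"z":0.01,"roll":-2},{"x":0,"y":0,"z":0.01,"roll":0},{"x":0,"y":0,"z":0.01,"roll":0},{"x":0,"y":0,"z":0.006,"roll":0},{"x":0,"y":0,"z":0.002,"roll":0},{"x":0,"y":0,"z":0,"roll":0}]' 0;  python3 z.py
```

```text
t: 22.58
position: [0.5582, -0.2938, 0.1983]
tcp_rot: [0.798, 0.602, -0.006, 0.01]
ft_force: [0.9, 0.5, -1.0]
width: 0.002
t 22.58 pt [ 558.6 -297.6   38.3] jig [15.2 74.3] th 74.05 zdir [ 0.15 -1.34] F [ 0.9  0.5 -1. ] w 0.002 | shift mm [-2.2  1.8  5.4] roll -0.05
```

```bash

python3 -m crank '[{"x":-0.003,"y":0.001,"z":0.004,"roll":0},{"x":-0.003,"y":0.001,"z":0.001,"roll":0},{"x":0,"y":0,"z":0,"roll":0}]' 0;  python3 z.py;  python3 - <<'E'
from h import *
im=arm.capture('side'); cv2.imwrite('pics/side9.png',cv2.resize(im[190:275,245:375,::-1],None,fx=6,fy=6,interpolation=cv2.INTER_CUBIC))
E
```

```text
t: 22.83
position: [0.5588, -0.3007, 0.1933]
tcp_rot: [0.798, 0.602, -0.006, 0.01]
ft_force: [0.5, -0.4, -0.2]
width: 0.004
t 22.83 pt [ 559.3 -304.5   33.3] jig [17.7 67.8] th 74.02 zdir [ 0.16 -1.36] F [ 0.5 -0.4 -0.2] w 0.004 | shift mm [ 4.2 -0.7  0.2] roll -0.08
```

View pics/side9.png

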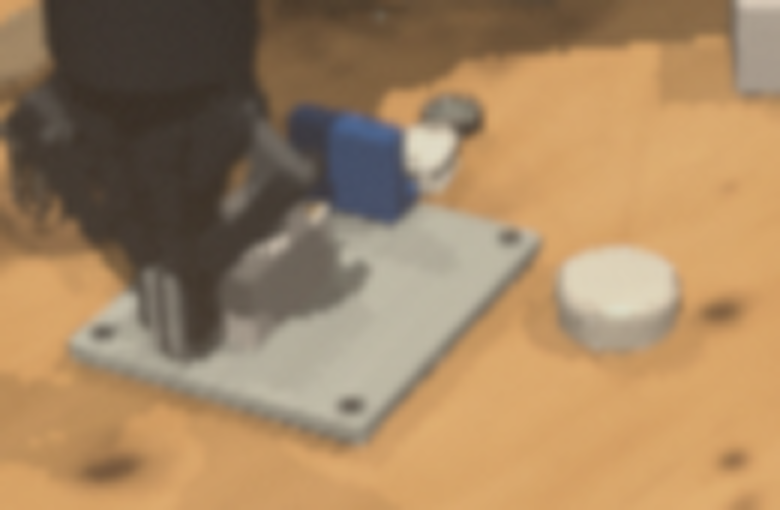

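```bash

python3 -m crank '[{"x":-0.003,"y":0.0002,"z":0,"roll":0},{"x":-0.003,"y":0.0002,"z":0,"roll":0},{"x":-0.003,"y":0.0002,"z":0,"roll":0},{"x":-0.003,"y":0.0002,"z":0,"roll":0},{"x":-0.003,"y":0.0002,"z":0,"roll":0}]' 0;  python3 z.py
python3 -m crank '[{"x":-0.003,"y":0.0002,"z":0,"roll":0},{"x":-0.003,"y":0.0002,"z":0,"roll":0},{"x":-0.003,"y":0.0002,"z":0,"roll":0},{"x":-0.003,"y":0.0002,"z":0,"roll":0}]' 0;  python3 z.py
```

```text
t: 23.3
position: [0.5559, -0.3147, 0.1943]
tcp_rot: [0.798, 0.603, -0.005, 0.01]
ft_force: [-0.6, 1.9, -1.7]
width: 0.0
t 23.30 pt [ 556.4 -318.2   34.4] jig [18.6 53.9] th 74.11 zdir [ 0.18 -1.26] F [-0.6  1.9 -1.7] w 0.000 | shift mm [18.1 -1.6  1. ] roll 0.01
t: 23.63
position: [0.5528, -0.3265, 0.1942]
tcp_rot: [0.798, 0.603, -0.005, 0.008]
ft_force: [-2.0, 5.2, 0.3]
width: -0.0
t 23.63 pt [ 553.1 -329.6   34.2] jig [18.6 42. ] th 74.15 zdir [ 0.1  -1.13] F [-2.   5.2  0.3] w -0.000 | shift mm [30.  -1.6  0.7] roll 0.05
```

```bash

python3 -m crank '[{"x":-0.002,"y":0,"z":0,"roll":0},{"x":-0.002,"y":0,"z":0,"roll":0},{"x":-0.002,"y":0,"z":0,"roll":0}]' 0;  python3 z.py;  python3 - <<'E'
from h import *
im=arm.capture('side'); cv2.imwrite('pics/side10.png',cv2.resize(im[190:275,245:375,::-1],None,fx=6,fy=6,interpolation=cv2.INTER_CUBIC))
im=arm.capture('top'); cv2.imwrite('pics/top10.png',cv2.resize(im[155:290,310:460,::-1],None,fx=4,fy=4,interpolation=cv2.INTER_CUBIC))
E
```

```text
t: 23.88
position: [0.551, -0.333, 0.1943]
tcp_rot: [0.798, 0.603, -0.005, 0.008]
ft_force: [-0.3, 1.8, -1.2]
width: 0.0
t 23.88 pt [ 551.2 -336.2   34.3] jig [18.6 35.2] th 74.15 zdir [ 0.09 -1.12] F [-0.3  1.8 -1.2] w 0.000 | shift mm [36.8 -1.6  0.6] roll 0.05
```

View pics/side10.png

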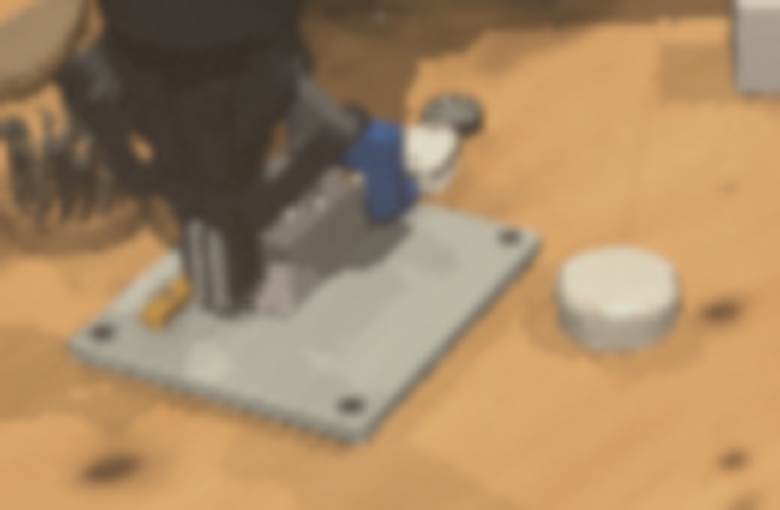

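View pics/top10.png

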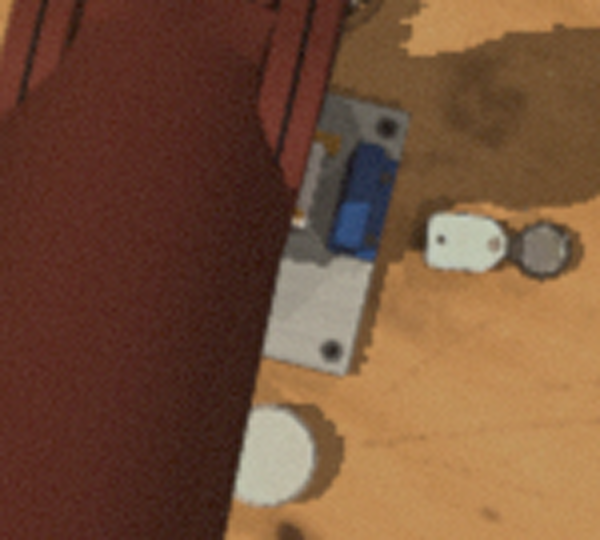

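```bash

python3 -m crank '[{"x":-0.002,"y":0.0001,"z":0,"roll":0},{"x":-0.002,"y":0.0001,"z":0,"roll":0},{"x":-0.002,"y":0.0001,"z":0,"roll":0},{"x":-0.002,"y":0.0001,"z":0,"roll":0}]' 0;  python3 z.py
python3 -m crank '[{"x":-0.0015,"y":0.0001,"z":0,"roll":0},{"x":-0.0015,"y":0.0001,"z":0,"roll":0}]' 0 >/dev/null;  python3 z.py
```

```text
t: 24.32
position: [0.549, -0.3411, 0.1944]
tcp_rot: [0.798, 0.603, -0.005, 0.008]
ft_force: [-1.6, 3.5, 0.3]
width: 0.001
t 24.32 pt [ 549.2 -344.2   34.4] jig [18.9 26.9] th 74.16 zdir [ 0.07 -1.11] F [-1.6  3.5  0.3] w 0.001 | shift mm [45.1 -1.8  0.6] roll 0.06
t 24.48 pt [ 548.4 -346.9   34.4] jig [18.8 24.1] th 74.18 zdir [ 0.05 -1.06] F [-0.4  4.1  1. ] w 0.004 | shift mm [47.9 -1.8  0.5] roll 0.08
```

```bash

python3 -m crank '[{"x":-0.0015,"y":0,"z":0,"roll":0},{"x":-0.0015,"y":0,"z":0,"roll":0}]' 0 >/dev/null;  python3 z.py
python3 -m crank '[{"x":-0.001,"y":0,"z":0,"roll":0}]' 0 >/dev/null;  python3 z.py
python3 -m crank '[{"x":-0.001,"y":0,"z":0,"roll":0}]' 0 >/dev/null;  python3 z.py
```

```text
t 24.65 pt [ 547.6 -349.6   34.4] jig [18.8 21.3] th 74.19 zdir [ 0.05 -1.03] F [ 0.7 11.6  1.3] w 0.005 | shift mm [50.7 -1.8  0.6] roll 0.09
t 24.73 pt [ 547.6 -349.6   34.4] jig [18.8 21.3] th 74.22 zdir [ 0.06 -0.95] F [-0.4  8.7  2.2] w -0.002 | shift mm [50.8 -1.7  0.6] roll 0.12
t 24.82 pt [ 547.6 -349.6   34.4] jig [18.8 21.3] th 74.26 zdir [ 0.06 -0.87] F [-2.2  6.3  1.5] w 0.000 | shift mm [50.7 -1.7  0.7] roll 0.16
```

Stalled at jig y 21.3 with force rising, so the end is against the stop. I back off, lift and clear the view.

```bash

python3 -m crank '[{"x":0.002,"y":0,"z":0,"roll":0},{"x":0.006,"y":0,"z":0,"roll":0},{"x":0.008,"y":0,"z":0,"roll":0},{"x":0.006,"y":0,"z":0,"roll":0},{"x":0,"y":0,"z":-0.006,"roll":0},{"x":0,"y":0,"z":-0.01,"roll":0},{"x":0,"y":0,"z":-0.015,"roll":0},{"x":0,"y":0,"z":-0.015,"roll":0},{"x":0,"y":0,"z":-0.015,"roll":0},{"x":0.01,"y":0,"z":-0.01,"roll":0},{"x":0.02,"y":0,"z":0,"roll":0},{"x":0.03,"y":0,"z":0,"roll":0}]' 0 ;
python3 -m crank '[{"x":0.035,"y":-0.01,"z":0,"roll":0},{"x":0.035,"y":-0.01,"z":0,"roll":0},{"x":0.035,"y":-0.01,"z":0,"roll":0},{"x":0.035,"y":-0.01,"z":0,"roll":0},{"x":0.025,"y":0,"z":0,"roll":0},{"x":0,"y":0,"z":0,"roll":0}]' 0 ;  python3 z.py;  python3 - <<'E'
from h import *
im=arm.capture('side'); cv2.imwrite('pics/side11.png',im[...,::-1]);cv2.imwrite('pics/s11.png',cv2.resize(im[190:275,245:375,::-1],None,fx=6,fy=6,interpolation=cv2.INTER_CUBIC))
im=arm.capture('top'); cv2.imwrite('pics/top11.png',im[...,::-1]);cv2.imwrite('pics/t11.png',cv2.resize(im[155:290,310:460,::-1],None,fx=4,fy=4,interpolation=cv2.INTER_CUBIC))
E
```

```text
t: 25.82
position: [0.5692, -0.2727, 0.274]
tcp_rot: [0.801, 0.599, -0.006, 0.012]
ft_force: [0.6, 0.7, -0.4]
width: 0.003
t: 26.32
position: [0.5789, -0.0865, 0.2757]
tcp_rot: [0.799, 0.601, -0.002, 0.015]
ft_force: [0.0, 0.2, -0.5]
width: -0.003
t 26.32 pt [581.3 -90.9 115.8] jig [-19.6 279.3] th 73.85 zdir [ 0.87 -1.56] F [ 0.   0.2 -0.5] w -0.003 | shift mm [-205.3   35.6   88.1] roll -0.25
```

View pics/s11.png

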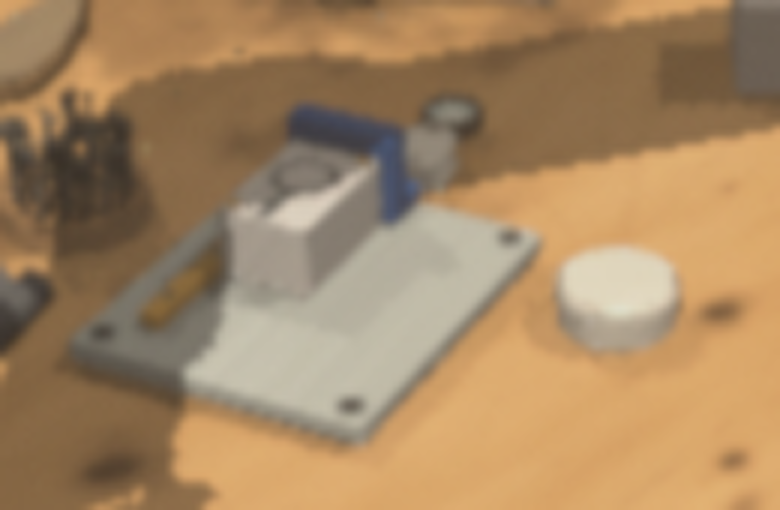

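View pics/t11.png

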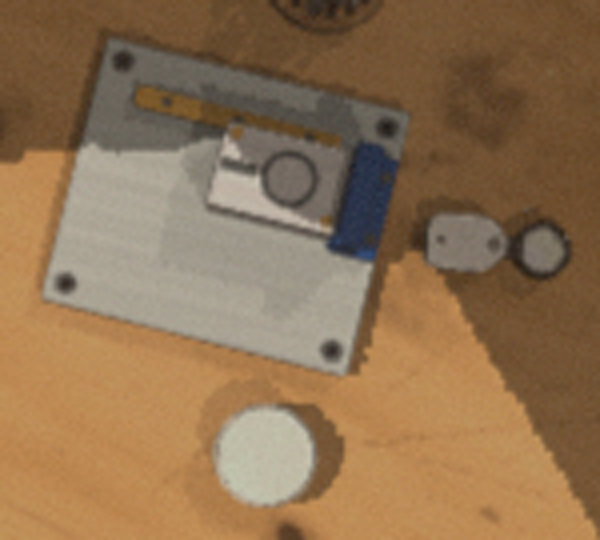

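```bash
python3 - <<'E'
from h import *
for q in [(289,179)]: print('ring top',inv(ray('top',(q[0]/4+310-.4,q[1]/4+155-.4),.044)[:2]))
print('ring side',inv(ray('side',(305/6+245-.4,176/6+190-.4),.044)[:2]))
im=cv2.imread('pics/top11.png')
big=cv2.resize(im[180:220,355:415],None,fx=13,fy=13,interpolation=cv2.INTER_CUBIC)
for P,col in [([(-5,-50),(35,-50),(35,10),(-5,10)],(0,0,255))]:
    pts=[proj('top',[*jig(a,b),.044]) for a,b in P]
    pts=np.array([((q-[355,180]+.5)*13) for q in pts]).astype(int); cv2.polylines(big,[pts],True,col,1)
cv2.imwrite('pics/chk.png',big)
# before/after bystanders
a=cv2.imread('pics/top0.png')
def tin(i): 
    h=cv2.cvtColor(i,cv2.COLOR_BGR2HSV); m=((h[...,1]<60)&(h[...,2]>140)).astype(np.uint8)*255
    c=biggest(m,(358,252,396,286)); return cv2.minEnclosingCircle(c)
print(tin(a),tin(im))
E
```

```text
ring top [ 15.24387374 -23.85098052]
ring side [ 15.79554207 -26.43171934]
((375.4545593261719, 268.4886474609375), 12.061105728149414) ((375.9901123046875, 268.3663330078125), 12.528701782226562)
```

View pics/chk.png

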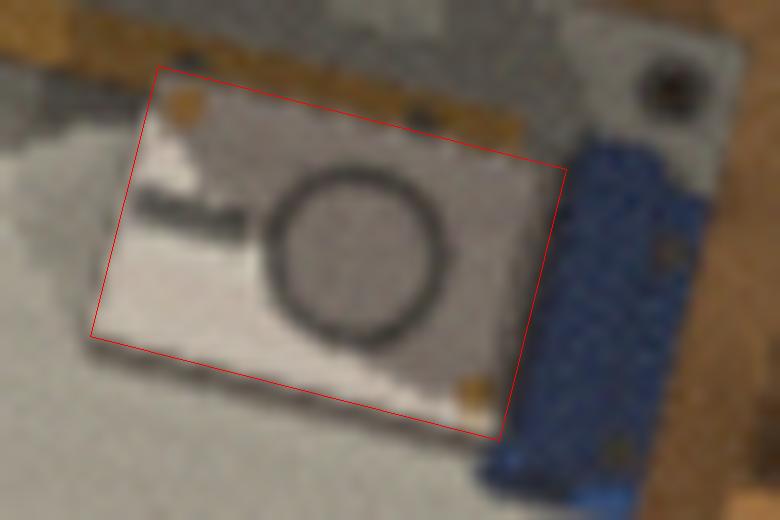

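```bash
python3 - <<'E'
from h import *
def ov(n,f,x0,y0,x1,y1,k):
    im=cv2.imread(f); big=cv2.resize(im[y0:y1,x0:x1],None,fx=k,fy=k,interpolation=cv2.INTER_CUBIC)
    def L(P,z,col,cl=True):
        pts=np.array([((proj(n,[*jig(a,b),z])-[x0,y0]+.5)*k) for a,b in P]).astype(int); cv2.polylines(big,[pts],cl,col,1)
    L([(-5,-50),(35,-50),(35,10),(-5,10)],.044,(0,0,255))
    L([(-5,-50),(-5,10)],.012,(0,255,255),False)
    L([(-5,10),(35,10)],.012,(0,255,255),False)
    L([(-10,-50),(40,-50)],.054,(0,255,0),False); L([(-10,-50),(40,-50)],.012,(255,255,0),False)
    return big
a=ov('top','pics/top11.png',370,180,412,222,9.5); b=ov('side','pics/side11.png',280,203,322,245,9.5)
cv2.imwrite('pics/ov.png',np.hstack([a,b]))
E
```

```text
(no output)
```

View pics/ov.png

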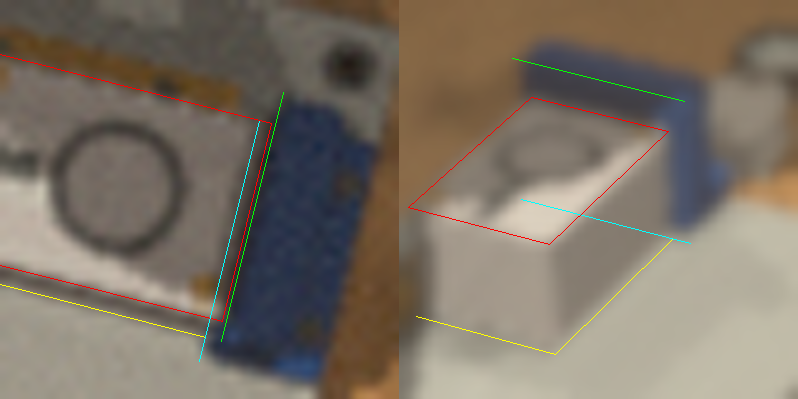

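```bash
python3 - <<'E'
from h import *
im=cv2.imread('pics/top11.png').astype(float); sd=cv2.imread('pics/side11.png').astype(float)
ch=lambda I,n,a,b,z: cv2.remap(I.astype(np.float32),*[np.array([[v]],np.float32) for v in proj(n,[*jig(a,b),z])],cv2.INTER_LINEAR)[0,0]
print('top profile along y (x=22,28)')
for b in list(range(-56,-42,1))+list(range(5,16)):
    print(b,*[np.round(ch(im,'top',a,b,.044)).astype(int).tolist() for a in(5,22,30)])
E
```

```text
top profile along y (x=22,28)
-56 [70, 51, 41] [73, 52, 44] [73, 52, 43]
-55 [70, 51, 42] [73, 50, 44] [73, 52, 43]
-54 [70, 51, 42] [71, 52, 45] [71, 50, 43]
-53 [67, 50, 43] [68, 53, 44] [68, 49, 44]
-52 [57, 45, 43] [58, 47, 43] [58, 44, 41]
-51 [50, 44, 46] [50, 44, 45] [50, 42, 41]
-50 [46, 48, 52] [52, 51, 55] [54, 53, 56]
-49 [52, 57, 63] [56, 59, 66] [60, 64, 70]
-48 [66, 71, 80] [66, 70, 77] [69, 74, 81]
-47 [75, 82, 92] [74, 81, 88] [78, 83, 91]
-46 [84, 92, 104] [83, 90, 99] [87, 94, 103]
-45 [90, 99, 110] [91, 100, 109] [96, 104, 113]
-44 [93, 103, 114] [97, 106, 116] [98, 106, 116]
-43 [96, 105, 114] [100, 110, 120] [98, 106, 117]
5 [165, 178, 191] [166, 179, 191] [50, 89, 120]
6 [163, 177, 190] [166, 180, 192] [55, 89, 119]
7 [163, 176, 189] [163, 177, 188] [65, 93, 117]
8 [161, 173, 185] [159, 172, 183] [75, 96, 113]
9 [155, 167, 178] [141, 153, 164] [77, 91, 104]
10 [141, 154, 163] [121, 132, 143] [72, 81, 91]
11 [118, 131, 136] [115, 126, 134] [60, 69, 77]
12 [110, 123, 127] [113, 122, 129] [52, 62, 69]
13 [116, 127, 133] [117, 128, 132] [52, 63, 71]
14 [118, 130, 136] [120, 133, 136] [51, 62, 71]
15 [117, 129, 136] [123, 136, 141] [49, 60, 69]
```

```bash
python3 - <<'E'
from h import *
im=cv2.imread('pics/top11.png')
g=cv2.cvtColor(im,cv2.COLOR_BGR2GRAY).astype(np.float32)
def s(a,b,z):
    u,v=proj('top',[*jig(a,b),z]); return cv2.remap(g,np.array([[u]],np.float32),np.array([[v]],np.float32),1)[0,0]
for b in (-40,-30,-20,-10,0,5):
    xs=np.arange(-9,0,.25); p=np.array([s(a,b,.044) for a in xs]); m=p.argmin(); d=np.diff(p); hi=p[m:].max(); mid=(p[m]+hi)/2
    k=m+np.where(p[m:]>mid)[0][0]; print(b,'edge x %.2f'%xs[k],p[m],hi)
E
```

```text
-40 edge x -4.50 94.08789 167.0
-30 edge x -4.25 99.381836 177.29688
-20 edge x -4.75 92.43164 181.96191
-10 edge x -4.25 96.02637 183.79785
0 edge x -4.25 99.84375 179.78516
5 edge x -4.25 97.10547 184.5
```

The mould's edges lie at jig x ≈ -4.4 (the same all along the side) and y ≈ 10.1, against -5 and 10 for home. It is square and the bystanders stand as before. I hand in.

```bash
python3 -c "
from station import arm
print(arm.sense()['t'],arm.sense()['ft_force']); print(arm.close_job())"
```

```text
26.4167 [-0.53266075 -1.69076512 -0.07752401]
the job is handed in; nothing more can be done
None
```

The mould is home against both stops by my last checks, and I handed the job in at about 26 s, with the robot clear of everything.

**What I did:**
1. I gripped the mould across its 60 mm length and lifted it out of the cradle.
2. I set it on the plate near jig (-7, 22), clear of both stops. I pressed it at about 12 N plus its weight for more than 0.4 s and let go.
3. I pushed it with two fingertips to jig +x until it met the side rail.
4. I then pushed it along the rail with the shut fingers until it stopped against the end stop. At that point the load was about 6 N towards the end stop and 4 N towards the rail.

**Last checks:**
- **Position:** The top-view edges lie at x ≈ -4.4 mm (the same all along the side, so it is square) and y ≈ 10.1 mm, against -5 and 10 for home. That is within the 2 mm calibration.
- **Bystanders:** The solder tin measured within about 0.5 px of where it started. I judged the loupe and burr stand unmoved only by eye in the pictures.

**What disagreed or went less well:**
- The contact with the rail and with the end stop peaked at about 11–12 N for a moment, more than the few newtons asked. I eased off each time, and the mould looked flat throughout.
- A dark strip, about 2–3 mm wide, shows in the top view between the mould and the end stop. I took it for shading, because the stall and the position of the far end both fit full contact.
- The tool's tilt drifted by 1 to 2° during moves. I spent a few seconds correcting it before pushing.

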